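# Shut and latch the topping case

## Robot

A 6-joint arm with a two-finger parallel gripper is mounted at the origin on the work surface. World frame = base frame: x ahead of the robot, y to its left, z up, the work surface at z = 0. Lengths are in m, angles in rad, forces in N, time in s.
With the tool pointing down it reaches from about 0.35 to 0.775 m from the base axis. Payload 7.3 kg.
Tool frame: the origin (TCP) lies at the very end of the fingers, on their centre line; the grasp point (between the pads) lies 19 mm behind it; x points along the fingers, y is the direction in which the jaws open and shut, and the axes are right-handed (so a half turn about x gives the same grasp; the last joint's range is limited). The gripper opens to 92 mm and grips with 3 to 60 N. Pads are 19 mm wide; open, the fingers measure 130 mm over their backs; the gripper's body (75 mm by 190 mm) begins 47 mm behind the grasp point.
Start: joints at [0.987, 0.342, 1.524, -0, 1.275, -0.146], TCP at [0.223, 0.476, 0.19] pointing down, gripper open.
Joint ranges: [-2.53, 2.53], [-0.77, 2.02], [0.04, 2.7], [-1, 4.14], [0.28, 2.66], [-3.11, 3.11]. Speed limits (rad/s): [2.57, 2.57, 3.14, 3.14, 3.14, 3.14].

## Interface

Orientations are given as [roll, pitch, yaw] about the fixed x, y, z axes, in that order (R = Rz(yaw) Ry(pitch) Rx(roll)).
In Python, from cell import robot gives the robot as it stands.
- The arm moves only by the tool play_rows, never from a script. Its argument "moves" is a list that holds one entry, the list of rows, each a list of 5 numbers: the shift along the tool's x, y, z in m, then the turn about the tool's x in degrees, then the opening, from -1 (shut) to 1 (fully open), so that 0 is half open. A call has exactly 10 rows; each row shifts and turns the pose as measured when the row begins, along the tool's axes as they then stand; what a row does not reach is not made up. A row lasts 1/10 s, in which the tool goes at most 50 mm and 8.59 degrees, less where a joint would pass 70% of its speed; a pose out of reach is approached as far as the arm can. A call with a gripper value outside its range is refused whole. The fingers move at their own pace and stop on an object; "grip_force" is the grip in N (left out, the last holds). Time passes only in rows, so rows that do not move let the fingers close, or fill a call up. It gives the time, the measured TCP pose, the force and the opening at its end, in the units of the state.
- robot.observe(): the state, without advancing time (a new reading comes with each control period).
- robot.read_camera(name): name is "scene" or "top"; returns the picture (384x512x3 uint8, red, green, blue); there is no depth.
- robot.get_calibration(name): a dict with "mtx" (3x3 intrinsics, pixels), "k1" (the pictures are not rectified: a ray, as slopes to the right and down, at radius r is drawn at 1 + k1 r^2 times it, then the intrinsics apply), "view" (4x4, takes a point from world to camera coordinates). Camera axes: x right, y up, looking along -z (the intrinsics and any distortion apply to the point x, -y, -z); pixel columns grow to the right and rows downward; lengths in m; the calibration is good to about 2 mm. A picture is of the moment at which its call begins. get_calibration takes no time and is no camera call.
- robot.hand_in(): hands the job in, once; it reports no verdict.
Trained networks look in the newest picture that a camera, given by its name, has taken for a name from the list of things; names that differ only in an ending like _2 or _b are one class to them, and where a whole thing is asked for, a point or a joint stands for the part that bears it (a point fixed in the world has none). Each returns a list of dicts, best first, with "score" (0 to 1); they miss things now and then, are a little off and sometimes report something else, mostly with a low value. They report only what shows in the picture. A call takes as long as a camera call.
- robot.spot_in(camera, label): "point" ([column, row] in pixels, amid what is visible of it).
The state is a dict: "time": time; "qpos": joint angles; "qvel": joint speeds; "joint_efforts": joint torques, N m; "tool_pos": TCP position; "tool_rot": TCP orientation; "contact_force": force on the tool from outside, world axes, zero at the start; "torque": the same for the moment, N m; "opening": finger opening in m.
Only numpy, scipy, OpenCV 4.12 (cv2) and the standard library are available. Lean on these libraries where they do the work, as an engineer would, in place of code of your own. Each camera call takes 0.05 s, during which the arm holds its last target.

## Task

Shut the chilled topping case on the sushi counter: slide its lid fully home with the blue rail, then swing the red latch handle round towards the lid, up over its brass cam, until it drops fully into the low notch. Be gentle with the handle and do not force it against its stop once it has dropped; leave the bowl, the plate and the bottle where they stand, and let go at the end.

Things in the scene. Friction and masses are not known exactly. Their poses are not given: they have to be found in the camera images.
- case: white chilled case fixed on the counter, 320 (x) x 380 (y) x 100 mm high. Origin: centre of its underside; x points to its back, y to its left (seen from the robot), z up. Its flat top deck is 100 mm above the origin. The open well lies under the left half of the deck; the strip in front of x = -45 mm carries the latch.
- lid (a joint): how far the grey sliding lid is open (m): 0 fully home (a rigid stop), up to 0.165; it opens towards the case's -y and is pushed home towards +y. Sliding friction about 3 N. It starts 0.10 to 0.15 open. The lid's flat panel lies on the +y side of its blue rail; the deck on the -y side is clear.
- lid_rail (a point): centre of the outer (-y) face of the blue upright rail on the lid's trailing edge; moves with the lid. The rail is 188 mm long along the case's x, 14 mm thick and reaches from 5 to 65 mm above the deck; this point is 35 mm above the deck. Push this face towards the case's +y. Axes as the case's. With the lid home the face is 20 mm to the +y side of the latch pivot.
- latch_pivot (a point): point on the deck on the upright axis of the latch handle, in front of the lid; fixed to the case at (-103, -30, 100) mm from its origin, axes as the case's. Round it on the deck lies a brass cam ring of 40 mm mean radius, 18 mm wide: flat land 6 mm high, ramp up to 16 mm, then a short flat top, a gap with upright walls (the notch), then a stop post 32 mm high.
- latch_grip (a point): point on the latch handle's centre line, 120 mm from the pivot axis, mid height of the bar (44 mm above the deck at lift 0). The level bar reaches 152 mm from the axis; its outer 78 mm is a red grip 18 mm wide, 20 mm high, with clear deck below. The point turns with the handle: its y axis points to the pivot axis, its x axis the way the grip moves as the swing grows.
- latch_swing (a joint): swing of the handle about its upright axis (rad), growing anticlockwise from above: 0 points to the case's -y (unlatched), 1.57 to its +x. Starts at -0.2 to 0; stays where it is left on the flat. The lid's rail blocks the swing while the lid is open. Pushing 120 mm from the axis takes 1 to 2 N on the flat, 4 to 11 N up the ramp. In the notch it has about 0.06 rad of play.
- latch_lift (a joint): height of the handle above its lowest position (m); a spring presses it down (12 to 17 N). A roller under the bar rides the brass cam: lift about 0.005 on the land, 0.014 on top, 0 in the notch; the stop post lets it go no further. The cam is set differently each time: the notch's middle is at a swing of 0.85 to 1.55; the ramp starts 0.68 and ends 0.25 rad before it.
- bowl: white bowl, 110 mm across, 55 mm high, standing loose on the counter, origin centre of its underside; leave it alone
- plate: grey-green round plate, 130 mm across, 20 mm high, loose on the counter, origin centre of its underside; leave it alone
- bottle: clear bottle with a blue cap, 62 mm across, 170 mm high, loose on the counter, origin centre of its underside; leave it alone

How it is judged:
On the way, in this order (a step that is already met when the one before it is completed fails the run):
1. the lid is slid home while the latch handle is still down on the flat land (value of joint lid below 0.004 m and value of joint latch_lift below 0.0095 m), for 0.1 s.
2. the handle is lifted on the cam (value of joint latch_lift above 0.0105 m), for 0.02 s.
3. the handle drops into the low notch (value of joint latch_lift below 0.0025 m and value of joint latch_swing above 0.7 rad), for 0.2 s.
At the end, for the whole second after the job is handed in: the lid is within 4 mm of fully home, the latch handle is swung round more than 0.7 rad and sits within 2.5 mm of its lowest position, in the notch, and bowl, plate and bottle are each within 20 mm of where they started (all of step 3 and value of joint lid below 0.004 m and distance of each of bowl, plate, bottle from where it was at the start of the episode below 0.02 m); the robot touches nothing.
It fails at once if the latch handle is forced: the robot presses on it with more than 30 N (contact force between any of the arm, the fingers and latch_swing above 30 N).
It fails at once if bowl, plate or bottle is moved by more than 20 mm or the bottle tipped (distance of any of bowl, plate, bottle from where it was at the start of the episode above 0.02 m or angle between bottle's own z axis and vertical above 0.4 rad).
It also fails if it takes over 54 s, if anything falls off the work surface, if the arm or the gripper's body presses on something with over 40 N, if the wrist force passes 120 N, or if a joint passes its speed limit or range.

## Working session

There is one attempt and no reset: what is moved stays moved. The work goes in short steps, Python scripts to look and compute and a tool call to move; the robot and the scene stay as the last step left them, time stands still between calls to the robot, and variables do not carry over. Pictures are saved under pics/ and viewed, and the job is handed in when it is done.

Besides the shell and the picture viewer there is one more tool, called in YAML: its name, and indented under it one key for each argument. play_rows: Moves the arm, as the interface text tells. Its arguments: {"type":"object","properties":{"moves":{"type":"array"},"grip_force":{"type":"number"}},"required":["moves"]}

```bash
ls; mkdir -p pics; python3 - <<'E'
from cell import robot
import cv2
print(robot.observe())
for n in ("scene","top"):
    im=robot.read_camera(n); cv2.imwrite(f"pics/{n}0.png",im[:,:,::-1])
    print(n,robot.get_calibration(n))
E
```

```text
pics
{'time': 0.0, 'qpos': array([ 9.86987382e-01,  3.42728393e-01,  1.52502837e+00,  3.17476927e-05,
        1.27539791e+00, -1.46029034e-01]), 'qvel': array([ 2.03054685e-04, -8.43195615e-05,  6.63054785e-04,  2.67678984e-04,
       -3.65302843e-04,  4.31091963e-04]), 'joint_efforts': array([ 1.62822944e-03, -4.31243563e+01, -2.44223714e+01,  7.19022285e-02,
        5.58769866e-02, -1.33258973e-04]), 'tool_pos': array([0.22228613, 0.47510274, 0.18913811]), 'tool_rot': array([-1.73625816,  1.56923402, -2.17404733]), 'contact_force': array([-0.00303513, -0.52338582, -0.0877803 ]), 'torque': array([-0.02094071, -0.02116177,  0.01961221]), 'opening': 0.09214484039329703}
scene {'mtx': array([[436.91564368,   0.        , 252.55145611],
       [  0.        , 436.91564368, 190.31419064],
       [  0.        ,   0.        ,   1.        ]]), 'k1': -0.16635423793265677, 'view': array([[-0.70792901,  0.7062796 , -0.002376  ,  0.3791742 ],
       [-0.43065897, -0.42899347,  0.7940387 ,  0.13150289],
       [ 0.55979404,  0.56314628,  0.60786257, -1.68177384],
       [ 0.        ,  0.        ,  0.        ,  1.        ]])}
top {'mtx': array([[389.1314573 ,   0.        , 256.05947786],
       [  0.        , 389.1314573 , 194.39345842],
       [  0.        ,   0.        ,   1.        ]]), 'k1': -0.07880651930244931, 'view': array([[ 0.02597527, -0.99965294,  0.0043914 , -0.03115141],
       [ 0.99756056,  0.02620513,  0.06470094, -0.52313086],
       [-0.06479356,  0.00270007,  0.99789504, -1.26753294],
       [ 0.        ,  0.        ,  0.        ,  1.        ]])}
```

View pics/scene0.png

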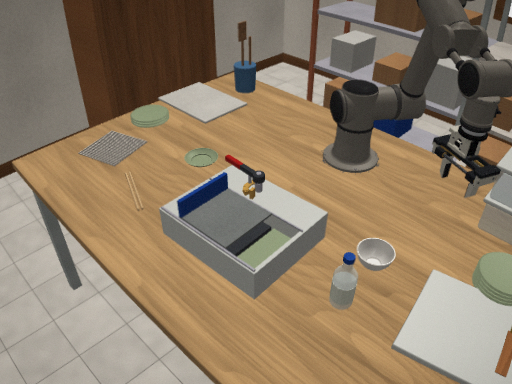

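View pics/top0.png

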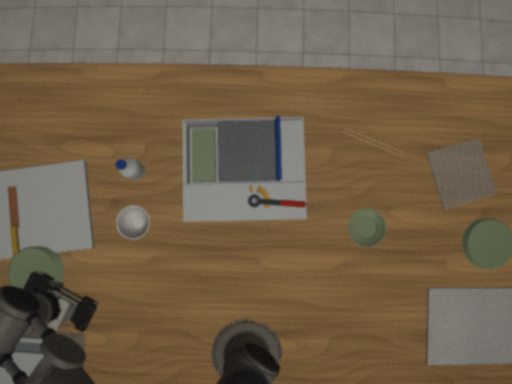

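The top view shows the case spanning about columns 183–306 and rows 117–221. The rail is at column 278, the latch pivot at (254,201), and the handle points right (-y) to (305,204). The bowl is at (133,222), the bottle at (130,168) and the plate at (367,227). I'll zoom in to measure.

```bash
cat > h.py <<'E'
import numpy as np, cv2
from cell import robot
def ray(cam,uv):
    c=robot.get_calibration(cam);K=c["mtx"];V=c["view"]
    d=np.array([(uv[0]-K[0,2])/K[0,0],(uv[1]-K[1,2])/K[1,1]])
    rd=np.hypot(*d);r=rd
    for _ in range(30): r=rd/(1+c["k1"]*r*r)
    if rd>0:d=d*r/rd
    R=V[:3,:3];o=-R.T@V[:3,3]
    return o,R.T@np.array([d[0],-d[1],-1])
def at_z(cam,uv,z):
    o,d=ray(cam,uv);return o+d*(z-o[2])/d[2]
def proj(cam,p):
    c=robot.get_calibration(cam);V=c["view"];K=c["mtx"]
    q=V[:3,:3]@np.asarray(p)+V[:3,3];d=np.array([q[0],-q[1]])/-q[2]
    d=d*(1+c["k1"]*(d@d));return K[:2,:2]@d+K[:2,2]
E
python3 - <<'E'
import cv2
im=cv2.imread("pics/top0.png")[105:235,170:320]
cv2.imwrite("pics/topz.png",cv2.resize(im,None,fx=4.6,fy=4.6,interpolation=cv2.INTER_CUBIC))
im=cv2.imread("pics/scene0.png")[140:290,150:340]
cv2.imwrite("pics/scz.png",cv2.resize(im,None,fx=4,fy=4,interpolation=cv2.INTER_CUBIC))
E
```

```text
(no output)
```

View pics/topz.png

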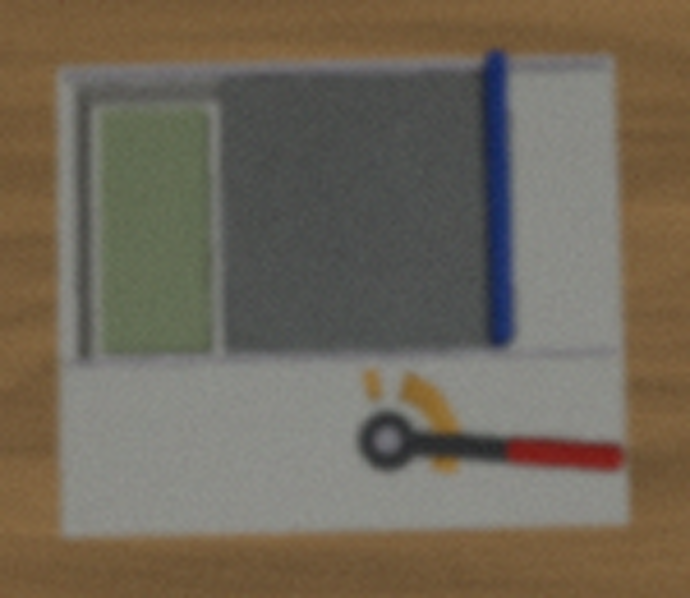

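View pics/scz.png

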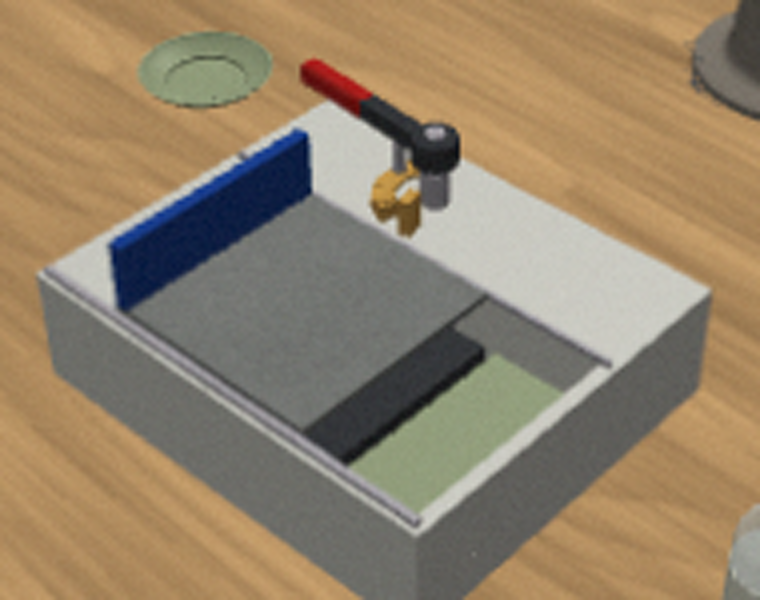

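```bash
cat >> h.py <<'E'
def tz(p): return (p[0]/4.6+170-.39,p[1]/4.6+105-.39)
def sz(p): return (p[0]/4+150-.37,p[1]/4+140-.37)
E
python3 - <<'E'
from h import *
t=np.array([at_z("top",tz(p),.1) for p in [(60,68),(612,57),(629,523),(62,535)]])
s=np.array([at_z("scene",sz(p),.1) for p in [(415,530),(40,273),(710,292)]]) # FL, FR, NL
print(t.round(4)); print(s.round(4))
print("edges",[np.linalg.norm(t[i]-t[(i+1)%4]).round(4) for i in range(4)],np.linalg.norm(s[0]-s[1]),np.linalg.norm(s[0]-s[2]))
print("yaws", [np.degrees(np.arctan2(*(d[:2][::-1]))) for d in (t[0]-t[3],t[1]-t[2])],[np.degrees(np.arctan2(-d[0],d[1])) for d in (t[0]-t[1],t[3]-t[2],s[0]-s[1])],np.degrees(np.arctan2(*((s[0]-s[2])[:2][::-1]))))
# rigid fit
ref=np.array([(160,190),(160,-190),(-160,-190),(-160,190)])/1000.
def fit(W,Rf):
    a,b=W[:,:2].mean(0),Rf.mean(0);H=(Rf-b).T@(W[:,:2]-a);th=np.arctan2(H[0,1]-H[1,0],H[0,0]+H[1,1])
    R=np.array([[np.cos(th),-np.sin(th)],[np.sin(th),np.cos(th)]]);c=a-R@b
    return th,c,(W[:,:2]-(Rf@R.T+c)).round(4)
f1=fit(t,ref);f2=fit(s,ref[[0,1,3]]);print(f1,f2)
th=(f1[0]+f2[0])/2;c=(f1[1]+f2[1])/2
R=np.array([[np.cos(th),-np.sin(th)],[np.sin(th),np.cos(th)]])
print("th,c",th,c,"pivot",c+R@[-.103,-.03])
def loc(p): return ((p[:2]-c)@R*1000).round(1)
print("hub",loc(at_z("top",tz((388,440)),.165)),"rail ends top", loc(at_z("top",tz((496,55)),.165)),loc(at_z("top",tz((502,335)),.165)))
print("handle tip",loc(at_z("top",tz((622,457)),.15)))
for p in [(405,380),(408,400),(372,375),(372,398),(457,440)]:
    for z in (.116,.132):print(p,z,loc(at_z("top",tz(p),z))-[-103,-30])
E
```

```text
[[ 0.7484  0.2195  0.1   ]
 [ 0.7659 -0.1573  0.1   ]
 [ 0.4486 -0.1741  0.1   ]
 [ 0.4306  0.2054  0.1   ]]
[[ 0.7476  0.2158  0.1   ]
 [ 0.7665 -0.1569  0.1   ]
 [ 0.435   0.206   0.1   ]]
edges [np.float64(0.3772), np.float64(0.3177), np.float64(0.3799), np.float64(0.3181)] 0.3731015589695414 0.31280418537782423
yaws [np.float64(2.5404430968319445), np.float64(3.0284533832192673)] [np.float64(2.6577039203226382), np.float64(2.7163516252969884), np.float64(2.894779882602578)] 1.7927577174863354
(np.float64(0.04760184351941832), array([0.59838601, 0.02335104]), array([[-0.0008, -0.0013],
       [-0.0014,  0.0015],
       [ 0.001 , -0.0001],
       [ 0.0011, -0.0002]])) (np.float64(0.041471884715356115), array([0.59902161, 0.02279966]), array([[-0.0034, -0.0035],
       [-0.0003,  0.0035],
       [ 0.0037, -0.    ]]))
th,c 0.04453686411738722 [0.59870381 0.02307535] pivot [ 0.49714161 -0.01148068]
hub [-103.3  -29.9] rail ends top [ 144.1 -104.1] [ -37.7 -103.7]
handle tip [-116.3 -180.2]
(405, 380) 0.116 [ 41.8 -11.9]
(405, 380) 0.132 [ 40.4 -11.7]
(408, 400) 0.116 [ 28.4 -13.6]
(408, 400) 0.132 [ 27.3 -13.4]
(372, 375) 0.116 [45.5  9.9]
(372, 375) 0.132 [44.1  9.8]
(372, 398) 0.116 [30.2 10.2]
(372, 398) 0.132 [29.  10.1]
(457, 440) 0.116 [  1.3 -45.5]
(457, 440) 0.132 [  0.5 -44.9]
```

```bash
cat >> h.py <<'E'
from scipy.spatial.transform import Rotation as Ro
th=0.046;C=np.array([.5985,.0232]);RC=np.array([[np.cos(th),-np.sin(th)],[np.sin(th),np.cos(th)]])
def w(l): return C+RC@np.array(l)
def st():
    o=robot.observe();T=Ro.from_euler("xyz",o["tool_rot"]).as_matrix()
    print("t",round(o["time"],2),"tcp",o["tool_pos"].round(4),"local",((o["tool_pos"][:2]-C)@RC).round(4),"F",o["contact_force"].round(2),"op",o["opening"].round(3),"q",o["qpos"].round(2))
    return o,T
def need(target,yaw=None):
    o,T=st();print(T.round(3));print("tool shift",(T.T@(np.array(target)-o["tool_pos"])).round(4),"tool y yaw deg",np.degrees(np.arctan2(T[1,1],T[0,1])))
E
python3 - <<'E'
from h import *
p=w((.03,-.145));print(p,"pivot",w((-.103,-.03)))
need([*p,.25])
E
```

```text
[ 0.63513591 -0.1202671 ] pivot [ 0.49698847 -0.01150459]Traceback (most recent call last):
  File "<stdin>", line 3, in <module>
  File "h.py", line 27, in need
    o,T=st();print(T.round(3));print("tool shift",(T.T@(np.array(target)-o["tool_pos"])).round(4),"tool y yaw deg",np.degrees(np.arctan2(T[1,1],T[0,1])))
        ~~^^
  File "h.py", line 24, in st
    print("t",round(o["time"],2),"tcp",o["tool_pos"].round(4),"local",((o["tool_pos"][:2]-C)@RC).round(4),"F",o["contact_force"].round(2),"op",o["opening"].round(3),"q",o["qpos"].round(2))
                                                                                                                                               ^^^^^^^^^^^^^^^^^^
AttributeError: 'float' object has no attribute 'round'
```

```bash
sed -i 's/o\["opening"\].round(3)/round(o["opening"],3)/' h.py
python3 - <<'E'
from h import *
p=w((.03,-.145))
need([*p,.25])
E
```

```text
t 0.1 tcp [0.2223 0.4752 0.1892] local [-0.355   0.4688] F [ 0.29  0.21 -0.17] op 0.092 q [ 0.99  0.34  1.52 -0.    1.28 -0.15]
[[-0.001  0.424  0.906]
 [-0.001  0.906 -0.424]
 [-1.    -0.001 -0.   ]]
tool shift [-0.0604 -0.3644  0.6263] tool y yaw deg 64.91696690916305
```

play_rows:
  moves:
    - [[-0.02,0,0,-7,-1],[-0.02,0,0,-7,-1],[-0.02,0,0,-7,-1],[-0.01,0,0,-7,-1],[0,-0.04,0.025,0,-1],[0,-0.04,0.025,0,-1],[0,-0.04,0.025,0,-1],[0,-0.04,0.025,0,-1],[0,-0.04,0.025,0,-1],[0,-0.04,0.025,0,-1]]
  grip_force: 10

```text
time: 1.1
tool_pos: [0.39, 0.2421, 0.2581]
tool_rot: [-2.434, 1.561, -2.35]
contact_force: [0.3, 1.1, 0.1]
opening: 0.0167
```

```bash
python3 - <<'E'
from h import *
p=w((.03,-.16))
need([*p,.25])
E
```

```text
t 1.1 tcp [0.39   0.2421 0.2581] local [-0.1982  0.2283] F [0.28 1.05 0.12] op 0.017 q [ 0.39  0.18  1.56 -0.    1.41 -1.26]
[[-0.007 -0.084  0.996]
 [-0.007  0.996  0.084]
 [-1.    -0.006 -0.007]]
tool shift [ 0.009  -0.3966  0.2134] tool y yaw deg 94.8179669805886
```

play_rows:
  moves:
    - [[0,-0.0395,0.0215,0,-1],[0,-0.0395,0.0215,0,-1],[0,-0.0395,0.0215,0,-1],[0,-0.0395,0.0215,0,-1],[0,-0.0395,0.0215,0,-1],[0,-0.0395,0.0215,0,-1],[0,-0.0395,0.0215,0,-1],[0,-0.0395,0.0215,0,-1],[0,-0.0395,0.0215,0,-1],[0,-0.0395,0.0215,2,-1]]

```text
time: 2.1
tool_pos: [0.6429, -0.1516, 0.2548]
tool_rot: [-2.839, 1.557, -2.792]
contact_force: [0.8, 0.5, 0.8]
opening: 0.0004
```

```bash
python3 - <<'E'
from h import *
p=w((.03,-.16))
need([*p,.125])
im=robot.read_camera("scene");cv2.imwrite("pics/s2.png",im[:,:,::-1])
E
```

```text
t 2.1 tcp [ 0.6429 -0.1516  0.2548] local [ 0.0363 -0.1766] F [0.8  0.54 0.75] op 0.0 q [-0.34  0.58  0.96 -0.01  1.61 -1.96]
[[-0.013 -0.047  0.999]
 [-0.005  0.999  0.047]
 [-1.    -0.004 -0.013]]
tool shift [ 0.1298  0.0172 -0.0046] tool y yaw deg 92.68829024088512
```

View pics/s2.png

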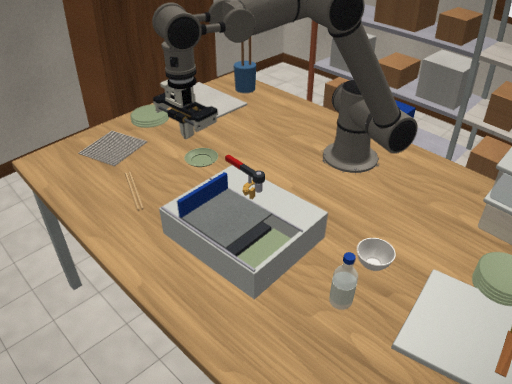

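The picture shows the closed fingers at (190,130), behind the rail's outer face. Next I'll lower them.

play_rows:
  moves:
    - [[0.03,0.002,0,0,-1],[0.03,0.002,0,0,-1],[0.03,0.002,0,0,-1],[0.025,0.002,0,0,-1],[0.012,0.002,0,0,-1],[0,0.006,0,0,-1],[0,0.006,0,0,-1],[0,0.006,0,0,-1],[0,0.006,0,0,-1],[0,0.006,0,0,-1]]

```text
time: 3.15
tool_pos: [0.6435, -0.1218, 0.1195]
tool_rot: [-2.658, 1.556, -2.625]
contact_force: [-0.1, -0.1, 0.5]
opening: 0.0004
```

```bash
python3 - <<'E'
from h import *
st()
im=robot.read_camera("top");cv2.imwrite("pics/t3.png",cv2.resize(im[90:240,160:330,::-1],None,fx=4,fy=4))
E
```

```text
t 3.15 tcp [ 0.6435 -0.1218  0.1195] local [ 0.0383 -0.1469] F [-0.07 -0.08  0.49] op 0.0 q [-0.3   0.64  1.22 -0.01  1.29 -1.9 ]
```

View pics/t3.png

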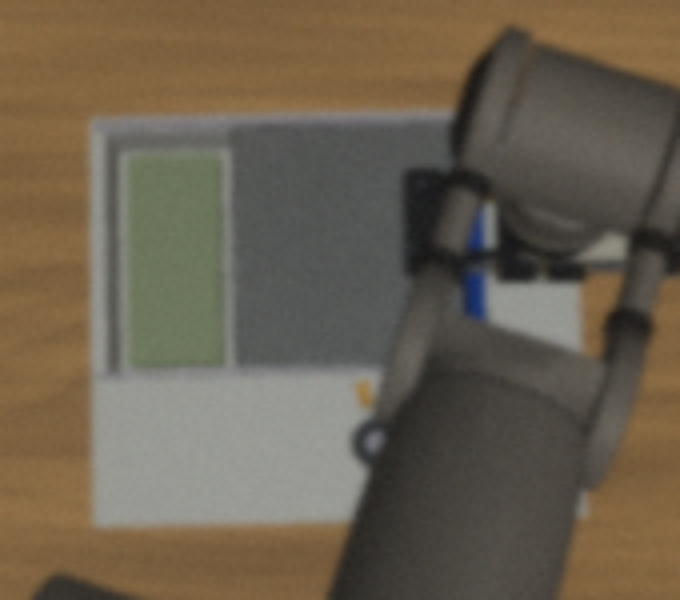

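The fingers are on the clear deck beside the rail, which shows at x≈475 in the crop. Now I push.

play_rows:
  moves:
    - [[0,0.008,0,0,-1],[0,0.008,0,0,-1],[0,0.008,0,0,-1],[0,0.008,0,0,-1],[0,0.008,0,0,-1],[0,0.008,0,0,-1],[0,0.008,0,0,-1],[0,0.008,0,0,-1],[0,0.008,0,0,-1],[0,0.008,0,0,-1]]

```text
time: 4.2
tool_pos: [0.6405, -0.0374, 0.1209]
tool_rot: [-2.358, 1.554, -2.325]
contact_force: [-2.0, -3.7, 2.3]
opening: 0.0005
```

```bash
python3 - <<'E'
from h import *
st()
im=robot.read_camera("scene");cv2.imwrite("pics/s4.png",im[:,:,::-1])
E
```

```text
t 4.2 tcp [ 0.6405 -0.0374  0.1209] local [ 0.0392 -0.0625] F [-2.02 -3.67  2.33] op 0.001 q [-0.17  0.62  1.26 -0.01  1.27 -1.77]
```

View pics/s4.png

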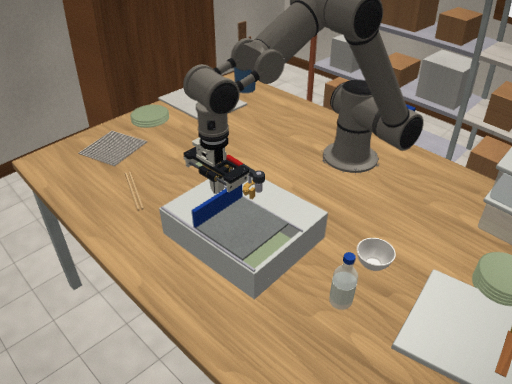

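The lid is sliding at about 3.7 N, and the rail has moved. About 33 mm remains.

play_rows:
  moves:
    - [[0,0.005,0,0,-1],[0,0.005,0,0,-1],[0,0.005,0,0,-1],[0,0.004,0,0,-1],[0,0.003,0,0,-1],[0,0.003,0,0,-1],[0,0.003,0,0,-1],[0,0.003,0,0,-1],[0,0.003,0,0,-1],[0,0.003,0,0,-1]]

```text
time: 5.25
tool_pos: [0.6386, 0.0039, 0.1207]
tool_rot: [-2.417, 1.553, -2.384]
contact_force: [-2.8, -11.2, 4.2]
opening: 0.0004
```

```bash
python3 - <<'E'
from h import *
st()
E
```

```text
t 5.25 tcp [0.6386 0.0039 0.1207] local [ 0.0392 -0.0211] F [ -2.77 -11.25   4.17] op 0.0 q [-0.11  0.61  1.27 -0.01  1.27 -1.71]
```

play_rows:
  moves:
    - [[0,0.003,0,0,-1],[0,0.003,0,0,-1],[0,0.003,0,0,-1],[0,0.003,0,0,-1],[0,0.003,0,0,-1],[0,0.003,0,0,-1],[0,0.003,0,0,-1],[0,0.003,0,0,-1],[0,0.003,0,0,-1],[0,0.003,0,0,-1]]

```text
time: 6.25
tool_pos: [0.6386, 0.002, 0.1215]
tool_rot: [-1.787, 1.508, -1.764]
contact_force: [-2.7, -14.0, 3.5]
opening: 0.0003
```

```bash
python3 - <<'E'
from h import *
st()
E
```

```text
t 6.25 tcp [0.6386 0.002  0.1215] local [ 0.0391 -0.0231] F [ -2.74 -14.03   3.51] op 0.0 q [-0.08  0.61  1.27 -0.07  1.27 -1.66]
```

play_rows:
  moves:
    - [[0,-0.005,0,0,-1],[0,-0.02,0,0,-1],[0,-0.02,0,0,-1],[-0.03,-0.02,0,0,-1],[-0.04,-0.03,0,0,-1],[-0.04,-0.03,0,0,-1],[-0.02,-0.03,0,0,-1],[0,0,-0.035,0,-1],[0,0,-0.035,0,-1],[0,0,0,0,-1]]

```text
time: 7.25
tool_pos: [0.5768, -0.1448, 0.2591]
tool_rot: [-1.809, 1.522, -1.78]
contact_force: [0.9, -0.2, 0.1]
opening: 0.0004
```

```bash
python3 - <<'E'
from h import *
o,T=st();print(T.round(3))
im=robot.read_camera("top");cv2.imwrite("pics/t5.png",cv2.resize(im[90:240,160:330,::-1],None,fx=4,fy=4))
im=robot.read_camera("scene");cv2.imwrite("pics/s5.png",cv2.resize(im[130:290,140:340,::-1],None,fx=3.5,fy=3.5))
E
```

```text
t 7.25 tcp [ 0.5768 -0.1448  0.2591] local [-0.0294 -0.1669] F [ 0.91 -0.21  0.07] op 0.0 q [-0.35  0.43  1.19 -0.05  1.51 -1.94]
[[-0.01  -0.029  1.   ]
 [-0.048  0.998  0.028]
 [-0.999 -0.047 -0.011]]
```

View pics/t5.png

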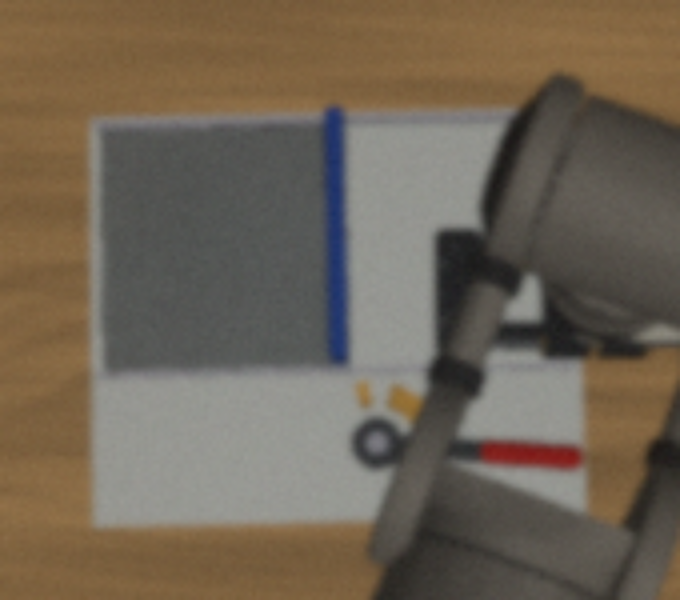

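View pics/s5.png

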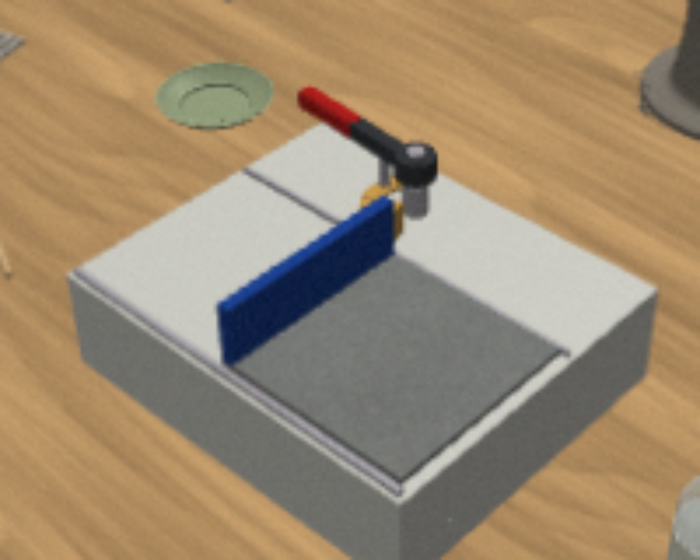

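The lid is fully home: the panel reaches the left end in the top crop, with the rail at x≈337. The handle hasn't moved; it runs from the hub at (378,442) to the tip at (580,457). Next I go behind the handle, on its robot side.

play_rows:
  moves:
    - [[0,0.003,-0.032,1,-1],[0,0.003,-0.032,1,-1],[0,0.003,-0.032,1,-1],[0,0.004,-0.03,1,-1],[0.005,0.003,0,0,-1],[0.03,0,0,0,-1],[0.03,0,0,0,-1],[0.03,0,0,0,-1],[0.02,0,0,0,-1],[0,0,0,0,-1]]

```text
time: 8.35
tool_pos: [0.4668, -0.1301, 0.1376]
tool_rot: [-1.424, 1.527, -1.458]
contact_force: [-0.1, 0.4, 0.1]
opening: 0.0005
```

```bash
python3 - <<'E'
from h import *
need([*w((-.145,-.15)),.128])
im=robot.read_camera("scene");cv2.imwrite("pics/s6.png",cv2.resize(im[60:290,100:400,::-1],None,fx=2.6,fy=2.6))
E
```

```text
t 8.35 tcp [ 0.4668 -0.1301  0.1376] local [-0.1386 -0.1471] F [-0.14  0.4   0.1 ] op 0.001 q [-0.4   0.31  1.73 -0.04  1.08 -1.92]
[[ 0.005  0.034  0.999]
 [-0.043  0.998 -0.033]
 [-0.999 -0.043  0.006]]
tool shift [ 0.0097 -0.003  -0.0062] tool y yaw deg 88.06485821388326
```

View pics/s6.png

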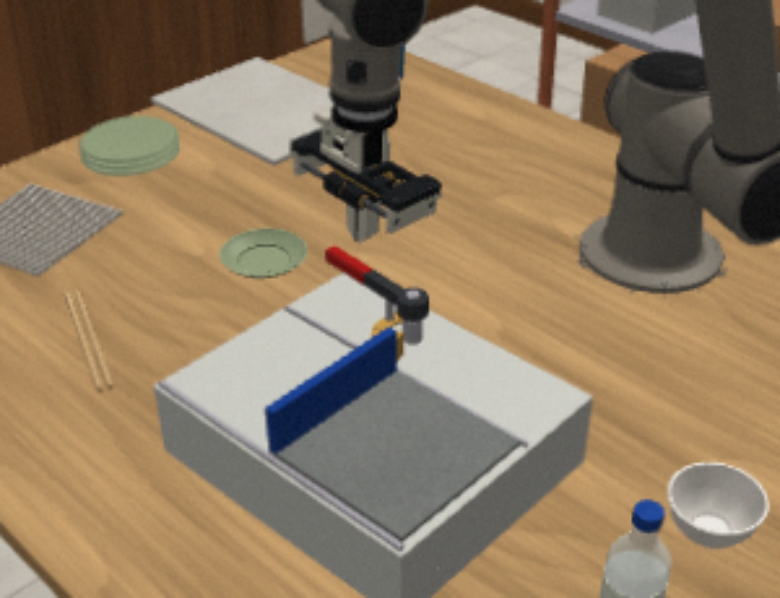

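The fingers at crop (362,220) are just on the robot side of the red grip. I'll lower 10 mm, then start the arc with a constant tangential step and turn.

play_rows:
  moves:
    - [[0.005,-0.002,-0.002,0,-1],[0.005,-0.002,0,0,-1],[0,-0.001,0.005,-1,-1],[0,-0.001,0.005,-2,-1],[0,-0.001,0.005,-2,-1],[0,-0.001,0.005,-2,-1],[0,-0.001,0.005,-2,-1],[0,-0.001,0.005,-2,-1],[0,-0.001,0.005,-2,-1],[0,-0.001,0.005,-2,-1]]

```text
time: 9.4
tool_pos: [0.5163, -0.143, 0.1373]
tool_rot: [-1.38, 1.516, -1.136]
contact_force: [0.0, 0.5, 0.1]
opening: 0.0003
```

```bash
cat >> h.py <<'E'
def arc():
    o,T=st();l=(o["tool_pos"][:2]-C)@RC-[-.103,-.03]
    r=np.hypot(*l);a=np.arctan2(l[0],-l[1]);off=.0185
    print("r",r.round(4),"tcp angle",a.round(3),"swing est",(a+np.arctan2(off,np.sqrt(r*r-off*off))).round(3),"rad along handle",np.sqrt(r*r-off*off).round(4),"toolz ang(local)",(np.arctan2(T[1,2],T[0,2])-th).round(3),"z comps",T[2].round(3))
    t=np.array([np.cos(a),np.sin(a)]);F=RC.T@o["contact_force"][:2];print("F tang",(F@t).round(2),"radial",(F@[np.sin(a),-np.cos(a)]).round(2))
E
python3 - <<'E'
from h import *
arc()
im=robot.read_camera("scene");cv2.imwrite("pics/s7.png",cv2.resize(im[100:290,120:350,::-1],None,fx=3,fy=3))
E
```

```text
t 9.4 tcp [ 0.5163 -0.143   0.1373] local [-0.0897 -0.1622] F [0.02 0.51 0.06] op 0.0 q [-0.39  0.39  1.61 -0.04  1.1  -2.18]
r 0.1329 tcp angle 0.1 swing est 0.24 rad along handle 0.1316 toolz ang(local) 0.198 z comps [-0.998 -0.054  0.01 ]
F tang 0.1 radial -0.5
```

View pics/s7.png

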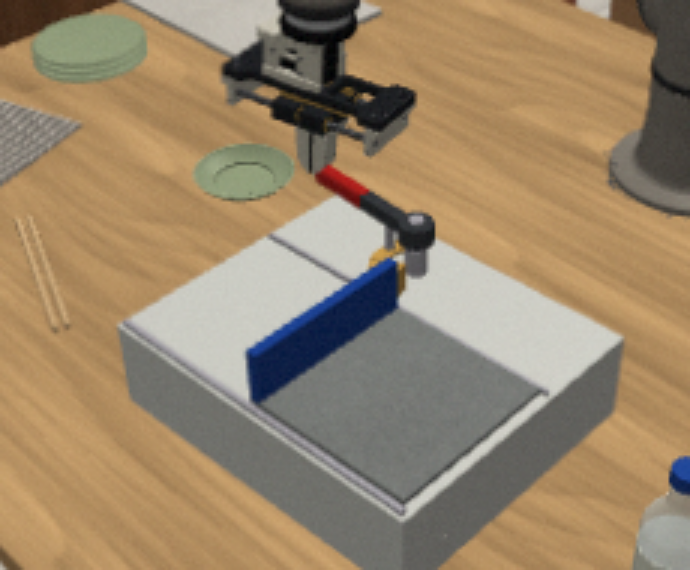

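```bash
python3 - <<'E'
from h import *
o=robot.observe()
p=proj("scene",o["tool_pos"]);print("tcp scene crop",((p-[120,100])*3))
for s in (-.2,-.09,0,.1,.2):
    for r in (.074,.152):
        l=w((-.103+r*np.sin(s),-.03-r*np.cos(s)));print(s,r,((proj("scene",[*l,.149])-[120,100])*3).round(), proj("top",[*l,.149]).round(1))
im=robot.read_camera("top");cv2.imwrite("pics/t8.png",cv2.resize(im[90:240,160:330,::-1],None,fx=4,fy=4))
E
```

```text
tcp scene crop [314.31879167 196.17060155]
-0.2 0.074 [374. 197.] [278.6 205. ]
-0.2 0.152 [332. 165.] [304.5 209.7]
-0.09 0.074 [368. 200.] [278.9 202.2]
-0.09 0.152 [320. 170.] [305.2 204.1]
0 0.074 [363. 203.] [279. 200.]
0 0.152 [310. 175.] [305.3 199.5]
0.1 0.074 [359. 206.] [278.8 197.5]
0.1 0.152 [301. 181.] [304.9 194.4]
0.2 0.074 [354. 209.] [278.4 195. ]
0.2 0.152 [292. 188.] [304.  189.3]
```

View pics/t8.png

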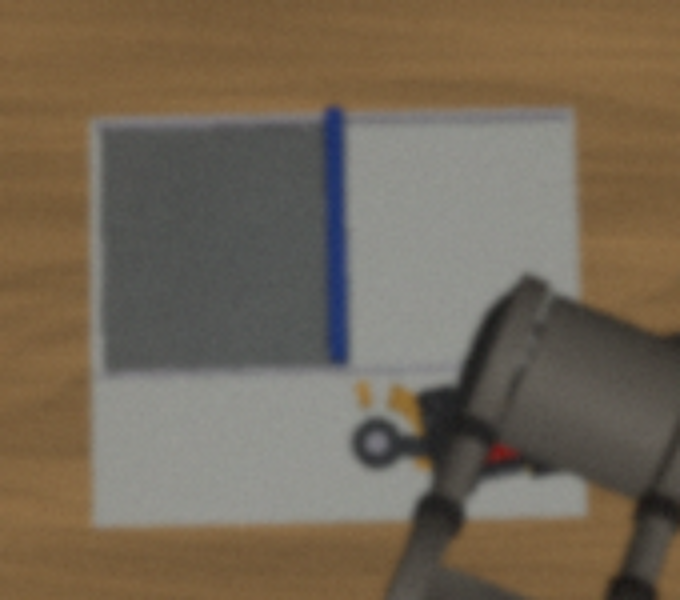

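```bash
python3 - <<'E'
from h import *
for n,p in (("s2",[ 0.6429,-0.1516,0.2548]),("s4",[0.6405,-.0374,.1209]),("s6crop",[0.4668,-.1301,.1376]),("s7crop",[.5163,-.143,.1373])):
    q=proj("scene",p)
    if n=="s6crop":q=(q-[100,60])*2.6
    if n=="s7crop":q=(q-[120,100])*3
    print(n,q.round(1))
im=cv2.imread("pics/s2.png");cv2.imwrite("pics/s2z.png",cv2.resize(im[70:170,130:260],None,fx=5,fy=5))
im=cv2.imread("pics/s4.png");cv2.imwrite("pics/s4z.png",cv2.resize(im[130:230,170:300],None,fx=5,fy=5))
E
```

```text
s2 [188.8 148. ]
s4 [217.9 201.4]
s6crop [361.6 261.9]
s7crop [315.1 196. ]
```

View pics/s2z.png

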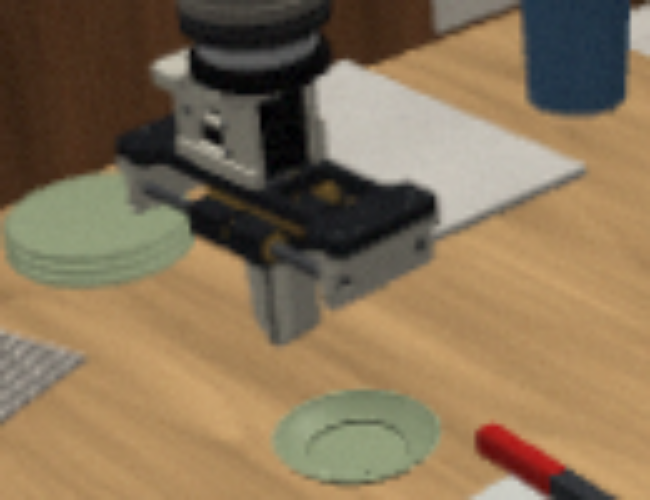

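View pics/s4z.png

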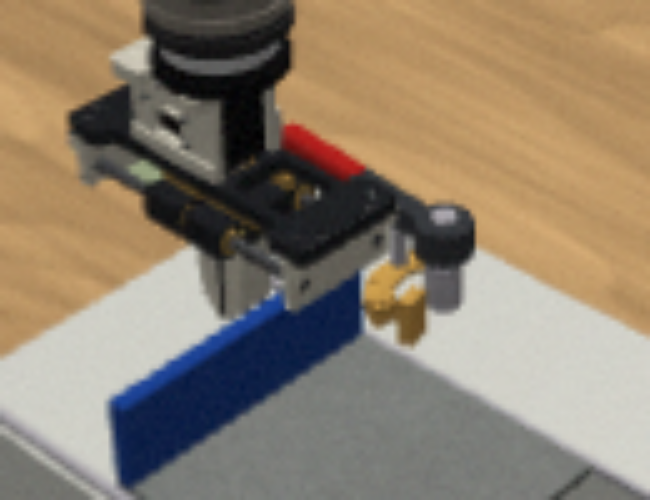

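```bash
python3 - <<'E'
from h import *
p=np.array([.2223,.4751,.1891]);T=Ro.from_euler("xyz",[-1.736,1.569,-2.174]).as_matrix()
im=cv2.imread("pics/scene0.png");z=cv2.resize(im[110:210,410:512],None,fx=6,fy=6,interpolation=cv2.INTER_CUBIC)
for dz,c in ((0,(0,0,255)),(.03,(0,255,0))):
  for k in (-.046,0,.046):
    q=(proj("scene",p+T[:,1]*k+[0,0,dz])-[410,110])*6;cv2.circle(z,tuple(int(v) for v in q),4,c,-1)
cv2.imwrite("pics/s0z.png",z)
im=cv2.imread("pics/top0.png");z=cv2.resize(im[240:384,0:140],None,fx=4,fy=4,interpolation=cv2.INTER_CUBIC)
for dz,c in ((0,(0,0,255)),(.03,(0,255,0))):
  for k in (-.046,0,.046):
    q=(proj("top",p+T[:,1]*k+[0,0,dz])-[0,240])*4;cv2.circle(z,tuple(int(v) for v in q),4,c,-1)
cv2.imwrite("pics/t0z.png",z)
E
```

```text
(no output)
```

View pics/s0z.png

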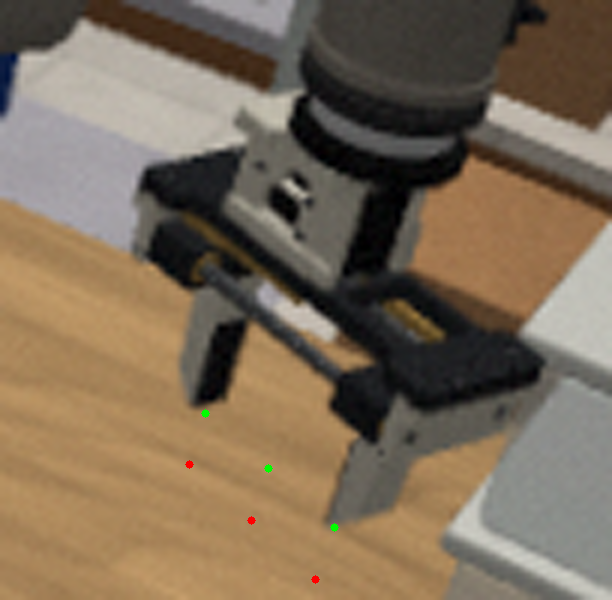

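View pics/t0z.png

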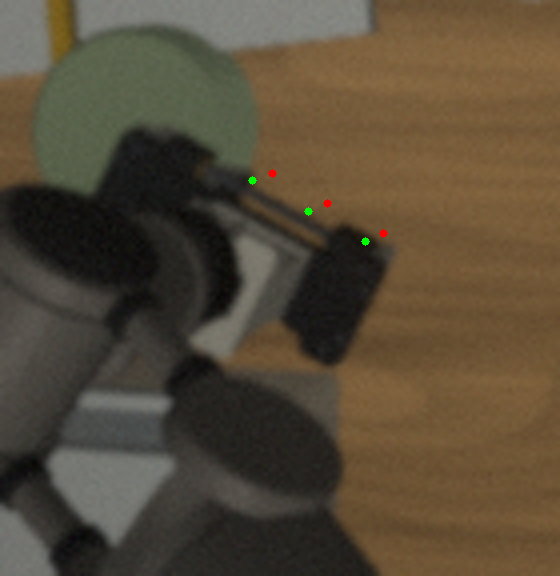

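My projection shows the fingertips about 32 mm above the reported TCP. At the start pose, the green marks at z+30 mm land on the fingertips. That explains why the fingers passed over the handle without touching it, and it is consistent across four pictures. From here I treat true z as reported z + 0.032. I'll go back behind the handle and come down lower.

```bash
python3 - <<'E'
from h import *
need([*w((-.158,-.148)),.15])
E
```

```text
t 9.5 tcp [ 0.5165 -0.143   0.1372] local [-0.0895 -0.1623] F [-0.31 -0.72  0.14] op 0.001 q [-0.39  0.39  1.61 -0.04  1.1  -2.18]
[[ 0.024 -0.24   0.971]
 [-0.05   0.969  0.241]
 [-0.998 -0.054  0.011]]
tool shift [-0.0149  0.0266 -0.0642] tool y yaw deg 103.8908040205213
```

play_rows:
  moves:
    - [[-0.018,0,0,0,-1],[0,0.009,-0.0215,0,-1],[0,0.009,-0.0215,0,-1],[0,0.009,-0.0215,0,-1],[0,0,0,5,-1],[0,0,0,5,-1],[0,0,0,4,-1],[0.02,0,0,0,-1],[0.02,0,0,0,-1],[0.015,0,0,0,-1]]

```text
time: 10.5
tool_pos: [0.4495, -0.136, 0.1039]
tool_rot: [-0.965, 1.503, -0.985]
contact_force: [1.2, 0.2, -0.5]
opening: 0.0006
```

```bash
python3 - <<'E'
from h import *
need([*w((-.14,-.15)),.097])
im=robot.read_camera("scene");cv2.imwrite("pics/s9.png",cv2.resize(im[100:290,120:350,::-1],None,fx=3,fy=3))
E
```

```text
t 10.5 tcp [ 0.4495 -0.136   0.1039] local [-0.1561 -0.1522] F [ 1.24  0.2  -0.46] op 0.001 q [-0.43  0.31  1.84 -0.04  0.93 -1.96]
[[ 0.037  0.021  0.999]
 [-0.056  0.998 -0.018]
 [-0.998 -0.056  0.038]]
tool shift [0.0073 0.0036 0.0157] tool y yaw deg 88.81686410740365
```

View pics/s9.png

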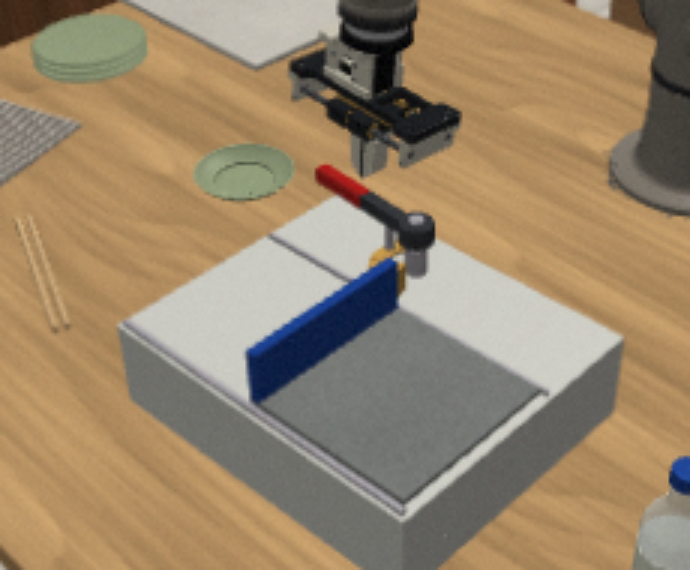

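```bash
python3 - <<'E'
from h import *
o=robot.observe()
for dz in (0,.02,.032,.045): print(dz,((proj("scene",o["tool_pos"]+[0,0,dz])-[120,100])*3).round())
# alternatives: horizontal shifts along the viewing ray
from scipy.optimize import least_squares
obs={ (.2223,.4751,.1891):np.array([270,462])/6+[410,110], (.6429,-.1516,.2548):np.array([290,337])/5+[130,70],(.5163,-.143,.1373):np.array([313,172])/3+[120,100],tuple(o["tool_pos"]):np.array([368,172])/3+[120,100]}
f=lambda d:np.concatenate([proj("scene",np.array(p)+d)-u for p,u in obs.items()])
s=least_squares(f,[0,0,0]);print(s.x,f(s.x).round(1))
s=least_squares(lambda z:f([0,0,z[0]]),[0]);print(s.x,s.fun.round(1))
E
```

```text
0 [367. 201.]
0.02 [366. 186.]
0.032 [366. 176.]
0.045 [366. 166.]
[-0.00124312 -0.00071075  0.03342992] [ 0.1 -0.1 -0.   0.3  0.4 -1.  -0.5  0.9]
[0.03427463] [ 0.2 -0.1 -0.2  0.3  0.3 -1.  -0.6  0.9]
```

A pure +33 mm z offset explains all four pictures with under 1 px residual. I'll lower to a true height of about 0.125 and push.

play_rows:
  moves:
    - [[0.006,0,0,0,-1],[0.006,0.001,0.002,0,-1],[0.0005,0,0.007,0,-1],[0.0005,0,0.006,0,-1],[0.0005,0,0.005,0,-1],[0.0005,-0.001,0.005,-1,-1],[0.0005,-0.001,0.005,-2,-1],[0.0005,-0.001,0.005,-2,-1],[0.0005,-0.001,0.005,-2,-1],[0.0005,-0.001,0.005,-2,-1]]

```text
time: 11.55
tool_pos: [0.4987, -0.1402, 0.0896]
tool_rot: [-1.143, 1.505, -0.997]
contact_force: [-0.9, -0.1, 0.4]
opening: 0.0008
```

```bash
python3 - <<'E'
from h import *
arc()
im=robot.read_camera("scene");cv2.imwrite("pics/s10.png",cv2.resize(im[100:290,120:350,::-1],None,fx=3,fy=3))
E
```

```text
t 11.55 tcp [ 0.4987 -0.1402  0.0896] local [-0.1072 -0.1587] F [-0.93 -0.11  0.42] op 0.001 q [-0.4   0.41  1.73 -0.05  0.95 -2.09]
r 0.1288 tcp angle -0.032 swing est 0.112 rad along handle 0.1274 toolz ang(local) 0.101 z comps [-0.998 -0.06   0.027]
F tang -0.93 radial 0.1
```

View pics/s10.png

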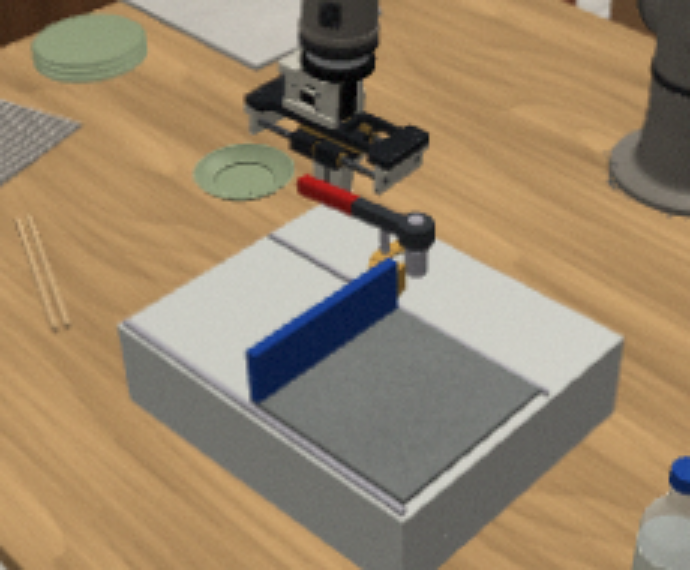

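The handle is moving: its tip is now at (300,182), matching swing ≈ 0.1. I continue along the flat.

play_rows:
  moves:
    - [[0.0003,0,0.005,-2.2,-1],[0.0003,0,0.005,-2.2,-1],[0.0003,0,0.005,-2.2,-1],[0.0003,0,0.005,-2.2,-1],[0.0003,0,0.005,-2.2,-1],[0.0003,0,0.005,-2.2,-1],[0.0003,0,0.005,-2.2,-1],[0.0003,0,0.005,-2.2,-1],[0.0003,0,0.005,-2.2,-1],[0.0003,0,0.005,-2.2,-1]]

```text
time: 12.6
tool_pos: [0.5484, -0.1288, 0.0891]
tool_rot: [-1.617, 1.499, -1.069]
contact_force: [-1.5, -2.1, 1.2]
opening: 0.0007
```

```bash
python3 - <<'E'
from h import *
arc()
E
```

```text
t 12.6 tcp [ 0.5484 -0.1288  0.0891] local [-0.057  -0.1495] F [-1.48 -2.14  1.17] op 0.001 q [-0.34  0.48  1.61 -0.06  1.   -2.42]
r 0.1281 tcp angle 0.367 swing est 0.512 rad along handle 0.1267 toolz ang(local) 0.501 z comps [-0.997 -0.072 -0.003]
F tang -2.22 radial 1.36
```

play_rows:
  moves:
    - [[0.0002,0,0.0045,-1.8,-1],[0.0002,0,0.0045,-1.8,-1],[0.0002,0,0.0045,-1.8,-1],[0.0002,0,0.0045,-1.8,-1],[0.0002,0,0.0045,-1.8,-1],[0.0002,0,0.0045,-1.8,-1],[0.0002,0,0.0045,-1.8,-1],[0.0002,0,0.0045,-1.8,-1],[0.0002,0,0.0045,-1.8,-1],[0.0002,0,0.0045,-1.8,-1]]

```text
time: 13.6
tool_pos: [0.5821, -0.1066, 0.0889]
tool_rot: [-2.105, 1.489, -1.218]
contact_force: [-4.5, -5.8, 4.2]
opening: 0.0006
```

```bash
python3 - <<'E'
from h import *
arc()
im=robot.read_camera("scene");cv2.imwrite("pics/s12.png",cv2.resize(im[100:290,120:350,::-1],None,fx=3,fy=3))
E
```

```text
t 13.6 tcp [ 0.5821 -0.1066  0.0889] local [-0.0223 -0.1289] F [-4.52 -5.78  4.18] op 0.001 q [-0.27  0.53  1.52 -0.08  1.05 -2.69]
r 0.1277 tcp angle 0.684 swing est 0.829 rad along handle 0.1263 toolz ang(local) 0.84 z comps [-0.997 -0.07  -0.042]
F tang -7.22 radial 1.3
```

View pics/s12.png

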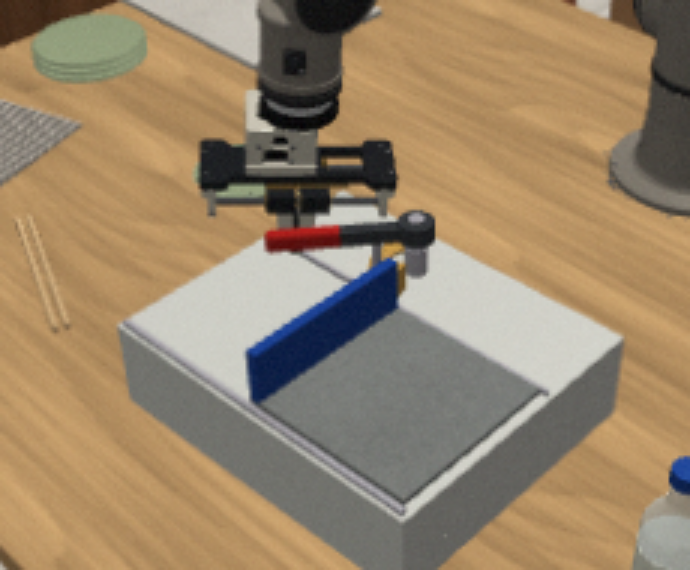

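We're on the ramp at swing ≈ 0.83 with about 7 N tangential. I continue.

play_rows:
  moves:
    - [[0.0002,0,0.0045,-1.6,-1],[0.0002,0,0.0045,-1.6,-1],[0.0002,0,0.0045,-1.6,-1],[0.0002,0,0.0045,-1.6,-1],[0.0002,0,0.0045,-1.6,-1],[0.0002,0,0.0045,-1.6,-1],[0.0002,0,0.0045,-1.6,-1],[0.0002,0,0.0045,-1.6,-1],[0.0002,0,0.004,-1.6,-1],[0.0002,0,0.004,-1.6,-1]]

```text
time: 14.65
tool_pos: [0.6031, -0.0835, 0.0915]
tool_rot: [-2.54, 1.466, -1.349]
contact_force: [-2.9, -8.4, 4.5]
opening: 0.0005
```

```bash
python3 - <<'E'
from h import *
arc()
im=robot.read_camera("scene");cv2.imwrite("pics/s13.png",cv2.resize(im[120:270,150:330,::-1],None,fx=4,fy=4))
im=robot.read_camera("top");cv2.imwrite("pics/t13.png",cv2.resize(im[90:240,160:330,::-1],None,fx=4,fy=4))
E
```

```text
t 14.65 tcp [ 0.6031 -0.0835  0.0915] local [-0.0003 -0.1068] F [-2.95 -8.43  4.48] op 0.001 q [-0.21  0.56  1.46 -0.11  1.08 -2.92]
r 0.1283 tcp angle 0.928 swing est 1.073 rad along handle 0.1269 toolz ang(local) 1.142 z comps [-0.995 -0.059 -0.086]
F tang -8.63 radial 2.3
```

View pics/s13.png

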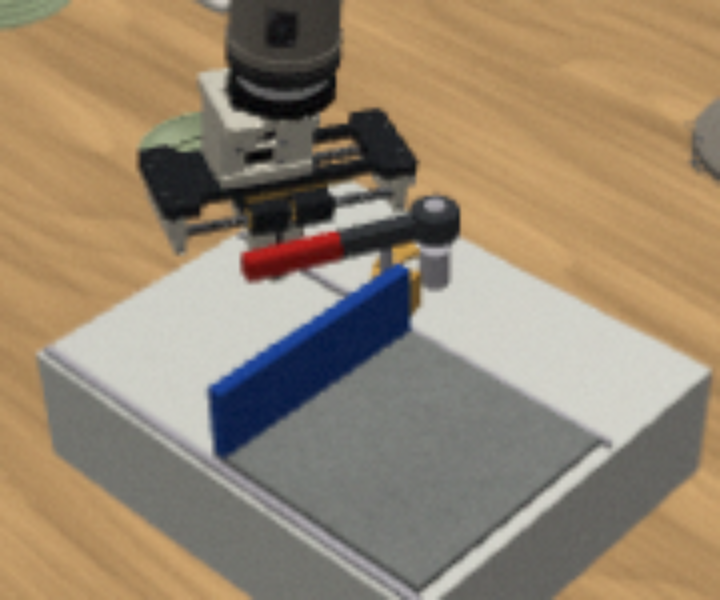

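View pics/t13.png

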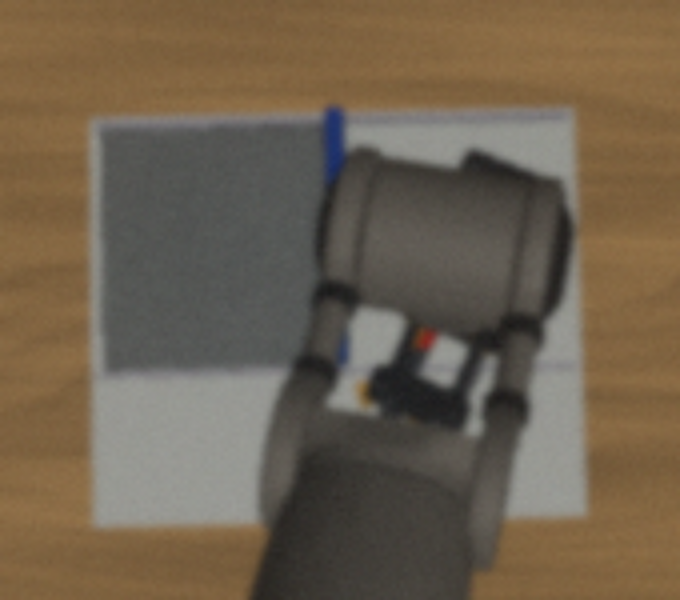

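About swing 1.07, near the top of the ramp. Joint 6 is close to its limit, so I stop turning and keep stepping gently.

play_rows:
  moves:
    - [[0,0,0.0045,0,-1],[0,0,0.0045,0,-1],[0,0,0.0045,0,-1],[0,0.0004,0.004,0,-1],[0,0.0004,0.004,0,-1],[0,0.0004,0.004,0,-1],[0,0.0004,0.0035,0,-1],[0,0.0004,0.0035,0,-1],[0,0.0004,0.003,0,-1],[0,0.0004,0.003,0,-1]]

```text
time: 15.75
tool_pos: [0.6159, -0.0429, 0.0877]
tool_rot: [-2.543, 1.467, -1.348]
contact_force: [-0.9, -1.3, 0.6]
opening: 0.0004
```

```bash
python3 - <<'E'
from h import *
arc()
im=robot.read_camera("scene");cv2.imwrite("pics/s14.png",cv2.resize(im[120:270,150:330,::-1],None,fx=4,fy=4))
E
```

```text
t 15.75 tcp [ 0.6159 -0.0429  0.0877] local [ 0.0143 -0.0668] F [-0.91 -1.34  0.61] op 0.0 q [-0.14  0.59  1.43 -0.11  1.1  -2.86]
r 0.123 tcp angle 1.267 swing est 1.418 rad along handle 0.1216 toolz ang(local) 1.147 z comps [-0.995 -0.058 -0.085]
F tang -1.53 radial -0.54
```

View pics/s14.png

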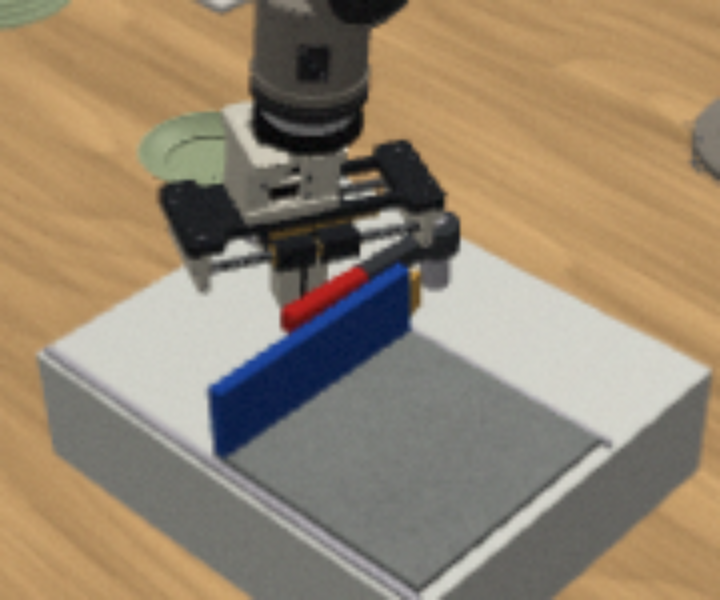

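The hub top has dropped from crop row ~207 to ~220 and the force fell to 1.5 N, so the handle has probably dropped in. I'll back off a little, go up, and look.

play_rows:
  moves:
    - [[0,0,-0.005,0,-1],[0,0,-0.01,0,-1],[0,0,-0.02,0,-1],[0,0,-0.025,0,-1],[-0.03,0,-0.02,0,-1],[-0.04,0,-0.03,0,-1],[-0.04,0,-0.04,0,-1],[-0.03,0,-0.04,0,-1],[0,0,-0.04,0,-1],[0,0,-0.03,0,-1]]

```text
time: 16.8
tool_pos: [0.5263, -0.2285, 0.2418]
tool_rot: [-2.676, 1.411, -1.569]
contact_force: [-0.0, -0.2, -0.5]
opening: 0.0002
```

```bash
python3 - <<'E'
from h import *
arc()
im=robot.read_camera("scene");cv2.imwrite("pics/s15f.png",im[:,:,::-1]);cv2.imwrite("pics/s15.png",cv2.resize(im[120:270,150:330,::-1],None,fx=4,fy=4,interpolation=cv2.INTER_CUBIC))
im=robot.read_camera("top");cv2.imwrite("pics/t15.png",cv2.resize(im[90:240,160:330,::-1],None,fx=4,fy=4,interpolation=cv2.INTER_CUBIC))
E
```

```text
t 16.8 tcp [ 0.5263 -0.2285  0.2418] local [-0.0837 -0.2482] F [-0.04 -0.16 -0.53] op 0.0 q [-0.45  0.36  1.36 -0.15  1.35 -3.11]
r 0.219 tcp angle 0.088 swing est 0.173 rad along handle 0.2182 toolz ang(local) 1.056 z comps [-0.987 -0.071 -0.142]
F tang -0.07 radial 0.15
```

View pics/s15.png

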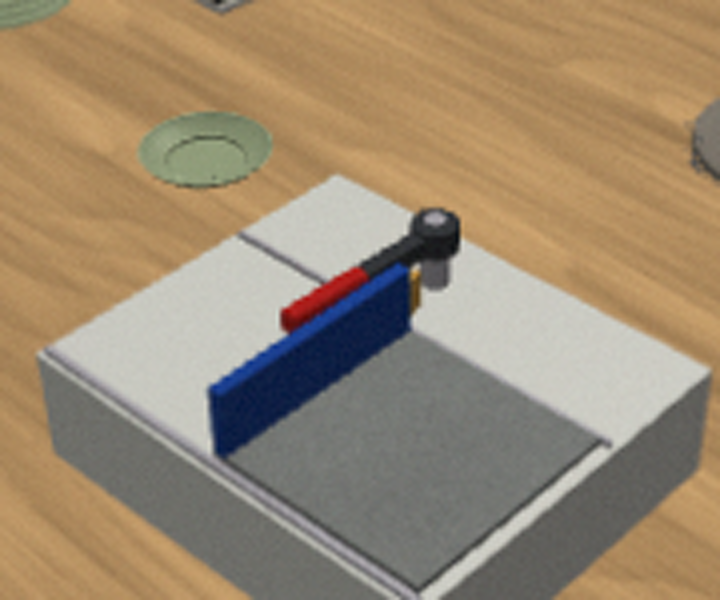

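View pics/t15.png

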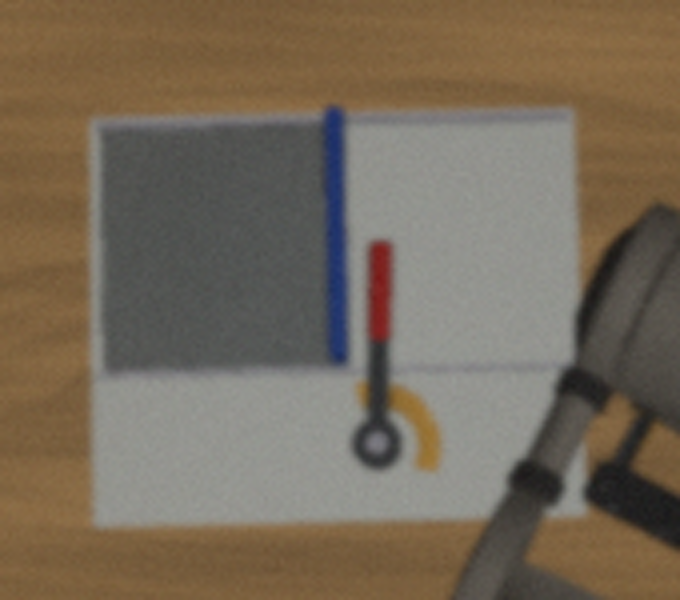

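```bash
python3 - <<'E'
from h import *
a=cv2.imread("pics/scene0.png");b=cv2.imread("pics/s15f.png")
# silver cap centroid: bright px inside dark hub
def cap(im):
    g=cv2.cvtColor(im,cv2.COLOR_BGR2GRAY).astype(float)[168:180,250:268]
    return g.round().astype(int)
ga=cap(a);gb=cap(b)
print(ga);print(gb)
t=cv2.cvtColor(a,cv2.COLOR_BGR2GRAY)[167:178,251:267];r=cv2.cvtColor(b,cv2.COLOR_BGR2GRAY)[160:186,245:273]
up=lambda x:cv2.resize(x,None,fx=8,fy=8,interpolation=cv2.INTER_CUBIC)
m=cv2.matchTemplate(up(r),up(t),cv2.TM_CCOEFF_NORMED);_,v,_,l=cv2.minMaxLoc(m)
print(v,"shift px",l[0]/8-6,l[1]/8-7)
for z in (.16,.165,.17):print(z,proj("scene",[*w((-.103,-.03)),z]))
o=robot.observe();print(o["qpos"])
E
```

```text
[[ 71 123 150 157 162 164 163 166 161 160 155 155 158 163 161 159 160 162]
 [ 50  55  70 118 152 163 164 160 159 161 157 160 157 155 162 161 161 161]
 [ 47  54  53  58  92 152 147 127 129 130 127 149 151 158 160 159 163 162]
 [ 51  52  60  52  57  74  69  82  98  97  85  78 101 145 159 155 156 158]
 [ 33  50  53  52  54  53 107 163 156 158 160  67  55  59 153 161 159 156]
 [ 29  31  38  52  56  55 114 152 158 155 152  91  57  55  97 160 161 160]
 [ 32  29  31  55  50  54  66 126 130 112 103  64  56  53  52 160 161 161]
 [ 32  31  29  45  50  53  52  56  67  61  57  55  55  50  37 156 160 161]
 [ 50  44  38  28  44  49  52  54  54  48  52  50  51  40  26 155 159 161]
 [ 77 105  81  30  35  31  38  42  43  42  34  39  27  26  26 148 153 159]
 [ 83 133 111  38  31  32  32  30  29  26  29  24  25  19  28 148 151 150]
 [ 79 134 109  38  29  24  29  28  31  29  30  22  24  29  33 166 161 156]]
[[155 159 163 165 166 165 164 164 161 160 158 155 158 160 164 161 161 164]
 [151 153 158 160 162 165 163 168 165 170 162 159 159 155 158 163 163 161]
 [149 150 155 155 153 162 162 164 163 164 164 162
[... 215 characters left out ...]
40 104  71  53  97 157 165 163 164]
 [200 202 193  96  59  57 135 161 162 162 161 110  52  54  97 160 167 165]
 [200 199 160  62  54  56 118 150 154 152 150  81  56  52  51 157 161 162]
 [199 200 124  56  56  57  67  68  96  93  63  57  55  53  45 158 155 161]
 [199 200 115  50  52  52  57  57  55  56  57  52  56  50  36 146 156 160]
 [191 185  85  47  38  46  56  53  50  54  52  48  43  29  28 150 151 150]
 [122  62  55  53  50  38  30  33  30  27  28  27  22  28  28 172 161 154]]
0.7621045112609863 shift px 0.875 1.625
0.16 [258.81869662 173.86022992]
0.165 [258.82902171 172.49872218]
0.17 [258.83937345 171.13105545]
[-0.45501645  0.36457141  1.35961283 -0.14640816  1.34959397 -3.10496472]
```

The silver hub cap sits about 1.5 px lower than when it rode the 5 mm land, where 5 mm is about 1.37 px. So the lift is ≈ 0 and the handle is in the notch. Before handing in, I'll check that the bowl, plate and bottle haven't moved.

```bash
python3 - <<'E'
from h import *
a=cv2.imread("pics/scene0.png");b=cv2.imread("pics/s15f.png")
for n,(x0,y0,x1,y1) in dict(plate=(183,145,220,167),bowl=(353,236,398,272),bottle=(326,250,360,310)).items():
    t=a[y0:y1,x0:x1];m=cv2.matchTemplate(b[y0-8:y1+8,x0-8:x1+8],t,cv2.TM_CCOEFF_NORMED);_,v,_,l=cv2.minMaxLoc(m);print(n,round(v,3),l[0]-8,l[1]-8)
st();robot.hand_in()
E
```

```text
plate 0.988 0 0
bowl 0.997 0 0
bottle 0.996 0 0
t 16.9 tcp [ 0.5262 -0.2286  0.2414] local [-0.0838 -0.2483] F [ 0.41  0.25 -0.58] op 0.0 q [-0.46  0.36  1.36 -0.15  1.35 -3.1 ]
the job is handed in; nothing more can be done
```

I shut the case and handed the job in at about 17 s. `hand_in()` gave no verdict, so the results below come from my own measurements.

**What I did:** I pushed the blue rail until it met its stop, where the push read about 14 N. Then I pushed the red handle from behind with closed fingers, round and up the ramp, until it dropped. I backed the arm clear and stopped there.

**Last checks:**
- **Lid:** it looks fully home in both cameras.
- **Handle swing:** the top picture puts it at about 1.54 rad, between the cam end and the stop post. The reading from the finger position gave 1.42, which is less reliable because the finger was no longer square to the bar by then.
- **Handle lift:** the hub sits about 1.5 px lower than it did on the 5 mm land, which means a lift of about 0. The template match behind this was only fair (0.76), but the pixel rows agreed.
- **Handle force:** the highest I read was about 10 N, though I only had readings at the end of each move.
- **Bowl, plate and bottle:** no pixel shift since the start.
- **Robot:** it is touching nothing.

**What disagreed or went wrong:**
- **Height offset:** the fingertips appeared about 33 mm higher in the pictures than the reported tool position. Because of this, my first sweep passed over the handle without touching it, and I corrected for the offset after that.
- **Joint 6:** it ended at -3.10 rad, very close to its -3.11 limit but still within range.

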